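# Roll the desk caddy straight and park it under the shelf

### The arm

A 6-joint arm with a two-finger parallel gripper is mounted at the origin on the work surface. World frame = base frame: x ahead of the robot, y to its left, z up, the work surface at z = 0. Lengths are in m, angles in rad, forces in N, time in s.
With the tool pointing down it reaches from about 0.275 to 0.725 m from the base axis. Payload 5.6 kg.
Tool frame: the origin (TCP) lies midway between the tips of the shut fingers; the grasp point (between the pads) lies r.grip_point_offset behind it (r.grip_point_offset is the distance from the TCP to the grasp point, in m); z points along the fingers, y is the line along which they close (so a half turn about z gives the same grasp; the last joint's range is limited). The gripper opens to 85 mm and grips with 20 to 120 N. Pads are 22 mm wide; open, the fingers measure 114 mm over their backs; the gripper's body (76 mm by 85 mm) begins 54 mm behind the grasp point. The pads swing forward as they close: fully open they stand 13 mm farther back than shut.
Start: joints at [-1.033, 0.255, 0.108, 0, -1.424, -0.285], TCP at [0.138, -0.533, 0.231] pointing down, gripper open.
Joint ranges: [-2.95, 2.95], [-1.21, 1.97], [-1.09, 1.5], [-2.87, 1.71], [-2.94, -0.07], [-3.05, 3.05]. Speed limits (rad/s): [2.57, 2.57, 3.14, 3.14, 3.14, 3.14].

### API

Orientations are given as [roll, pitch, yaw] about the fixed x, y, z axes, in that order (R = Rz(yaw) Ry(pitch) Rx(roll)).
In Python, from station import r gives the robot as it stands.
- The arm moves only by the shell command python3 nudge.py, which reads ROWS from standard input. ROWS is one flat JSON list of numbers that holds 1 to 10 rows one after another, with no inner brackets; each row has 7 numbers: dx, dy, dz in cm, then a rotation vector rx, ry, rz in units of 0.25 rad, then the finger opening in m; each row is the pose to reach, as a shift and turn from the pose commanded when the command began, along the tool's axes at that moment; what a row does not reach only later rows make up. A row lasts 1/12 s, in which the tool goes at most 0.0417 m and 0.125 rad, less where a joint would pass 70% of its speed; a pose out of reach is approached as far as the arm can. The fingers move at their own pace and stop on an object; the grip force is fixed at half the most. Time passes only in rows, so rows that do not move let the fingers close. It prints the time, the measured TCP pose, the force, the opening and the grip force at its end. Input that does not fit is refused with a message, and nothing moves.
- r.state(): the state, without advancing time (a new reading comes with each control period).
- r.get_image(name): name is "side" or "top" or "wrist"; returns a dict with "color" (420x560x3 uint8, red, green, blue), "intrinsics" (3x3 intrinsics, pixels), "R" (3x3) and "t" (3): a world point X has camera coordinates R X + t; the wrist camera has in their place "hand_eye" (4x4, takes a point from camera to tool coordinates, whose origin is the TCP and whose axes are the flange's). Camera axes: x right, y down, z forward; pixel columns grow to the right and rows downward; lengths in m; the calibration is good to about 2 mm. The wrist camera is an equidistant fisheye: a pixel r from the principal point sees the ray r / f radians off the axis. A picture is of the moment at which its call begins: read the wrist's pose just before it. There is no depth.
- r.sign_off(): hands the job in; it is judged then, once.
The state is a dict: "t": time; "joint_pos": joint angles; "dq": joint speeds; "effort": joint torques, N m; "eef_pos": TCP position; "eef_rot": TCP orientation; "force": force on the tool from outside, world axes, zero at the start; "ft_torque": the same for the moment, N m; "grip_width": finger opening in m; "gripper_force": force on a finger pad.
Only numpy, scipy, OpenCV 4.12 (cv2) and the standard library are available. Lean on these libraries where they do the work, as an engineer would, in place of code of your own. Each camera call takes 0.05 s, during which the arm holds its last target. There are 200 camera calls.

### The job

Keeping it on its wheels, push the wheeled desk caddy straight ahead while it is still out in front of the bridge shelf, until all four castors trail straight behind, then steer it in under the shelf until you feel its front bear gently on the rubber buffer. Leave it squarely on the leather pad with every wheel on it, its front at the buffer and its castors still trailing straight, and do not disturb the mug, the stapler or the plant.

Things in the scene. Friction and masses are not known exactly. Their poses are not given: they have to be found in the camera images.
- caddy: Wheeled desk caddy: loose light-wood box, 120 mm long (x), 86 mm wide, with notebooks and pens in it (to 122 mm high), 0.6 to 1.0 kg, on four swivel castors. Origin on the desk under its middle; x points to its front (the end towards the shelf), y to its left, z up. Castor swivel axes at x +-40, y +-58 mm, outside the box; turned sideways the wheels reach 84 mm out in y, trailing 68 mm.
- caddy_rear (a point): Middle of the outside of the caddy's rear wall, 60 mm behind its origin, 70 mm above the desk: where to push. The wall is flat, upright, 86 mm wide, from 36 to 98 mm above the desk. The caddy rolls with about 1 N, coasts only a few mm after a slow push, and slews a little while its castors swing round. The castors stand below and outside the wall's ends.
- caddy_front (a point): Middle of the outside of the caddy's front wall (a flat wall like the rear one), 60 mm ahead of its origin, 60 mm above the desk.
- bay: Parking bay, fixed: a brown wood bridge shelf on two side panels over a leather pad. Origin on the desk where the parked caddy's origin comes; x points into the bay as the parked caddy faces, y left. Side panels' inner faces at y +-164 mm. Wooden stop block at x 82 to 117, y +-45, 80 mm high, carries the buffer. Parked, the caddy's rear wall is 12 mm inside the shelf's front edge.
- bay_pad (a point): Middle of the tan leather pad, flush with the desk: 160 mm square, x from -90 to +70 mm and y +-80 mm from the bay's origin. A squarely parked caddy has 12 mm of pad to spare outside its wheels on either side.
- bay_edge (a point): Middle of the shelf's lower front edge, 72 mm before the bay's origin (-x), 160 mm above the desk. The board runs 102 mm on from here (x), y +-180 mm; a lip along its front edge stands up to 202 mm, books and a clock on it to 238 mm. An upright tool behind the caddy would strike it at the end: lean the tool back some 30 to 45 degrees, fingertips forward.
- buffer: Black rubber buffer, 60 mm wide, 30 mm high. Origin: middle of the face that meets the caddy's front wall, 60 mm past the bay's origin, 60 mm above the desk when free; x as the bay's. It gives 1 mm for each 2.5 N, 10 mm at most, and comes back slowly when let go, pushing the caddy back with it.
- mug: White mug, 80 mm across, 92 mm high, origin under its middle. Bystander.
- stapler: Black stapler, 130 mm long (x), 36 mm wide, 45 mm high, origin under its middle. Bystander.
- plant: Plant in a terracotta pot, 90 mm across, 78 mm high (leaves to 145 mm), origin under its middle. Bystander.
- castor_fl (a joint): Swivel angle of the caddy's front left castor (wheel 24 mm across, its centre 14 mm from the swivel axis), rad: 0 when the wheel trails straight behind the axis, towards the caddy's rear; positive counterclockwise from above. Starts 0.9 to 2.2 to one side or the other; swings to trail after 30 to 50 mm of rolling.
- castor_fr (a joint): Swivel angle of the caddy's front right castor (wheel 24 mm across, its centre 14 mm from the swivel axis), rad: 0 when the wheel trails straight behind the axis, towards the caddy's rear; positive counterclockwise from above. Starts 0.9 to 2.2 to one side or the other; swings to trail after 30 to 50 mm of rolling.
- castor_rl (a joint): Swivel angle of the caddy's rear left castor (wheel 24 mm across, its centre 14 mm from the swivel axis), rad: 0 when the wheel trails straight behind the axis, towards the caddy's rear; positive counterclockwise from above. Starts 0.9 to 2.2 to one side or the other; swings to trail after 30 to 50 mm of rolling.
- castor_rr (a joint): Swivel angle of the caddy's rear right castor (wheel 24 mm across, its centre 14 mm from the swivel axis), rad: 0 when the wheel trails straight behind the axis, towards the caddy's rear; positive counterclockwise from above. Starts 0.9 to 2.2 to one side or the other; swings to trail after 30 to 50 mm of rolling.

How it is judged:
By the outcome, as a careful person would: the job done as asked, in the order asked, and still so for the second after the job is handed in, with the robot touching nothing.
It also fails if it takes over 72 s, if anything falls off the work surface, if the arm or the gripper's body presses on something with over 40 N, if the wrist force passes 120 N, or if a joint passes its speed limit or range.

## Working session

There is one attempt and no reset: what is moved stays moved. The work goes in short steps, Python scripts to look and compute and a shell command to move; the robot and the scene stay as the last step left them, time stands still between calls to the robot, and variables do not carry over. Pictures are saved under pics/ and viewed, at most 10 in all, crops included, and the job is handed in when it is done.

```bash
ls; mkdir -p pics; python3 - <<'E'
from station import r
import cv2,numpy as np
s=r.state();print(s['t'],s['eef_pos'],s['eef_rot'],s['force'],r.grip_point_offset)
for n in("side","top"):
    d=r.get_image(n);cv2.imwrite(f'pics/{n}0.png',d['color'][:,:,::-1]);np.savez(f'pics/{n}0.npz',**d)
    print(n,d['intrinsics'],d['R'],d['t'])
E
```

```text
nudge.py
pics
station.py
0.0 [ 0.13749165 -0.53200983  0.23039856] [ 3.13967852e+00 -5.26838718e-05 -2.88890879e+00] [-0.10638264  0.01786739  0.22069182] 0.0187
side [[491.41449097   0.         277.17176069]
 [  0.         491.41449097 203.09468906]
 [  0.           0.           1.        ]] [[ 0.96884812  0.24760294 -0.00510847]
 [ 0.19742705 -0.78463914 -0.58767677]
 [-0.1495188   0.56836098 -0.80907968]] [-0.62847181 -0.01457649  1.1325046 ]
top [[535.62749235   0.         278.67549104]
 [  0.         535.62749235 202.61209921]
 [  0.           0.           1.        ]] [[-0.00237833 -0.99999     0.00378791]
 [-0.99217435  0.00188683 -0.12484587]
 [ 0.12483747 -0.00405519 -0.99216892]] [0.06368625 0.62272235 1.15912131]
```

View pics/side0.png

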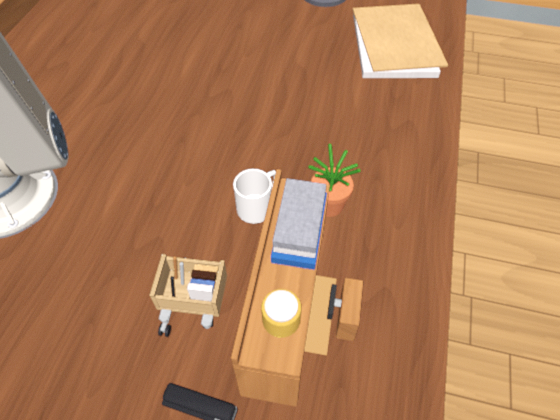

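View pics/top0.png

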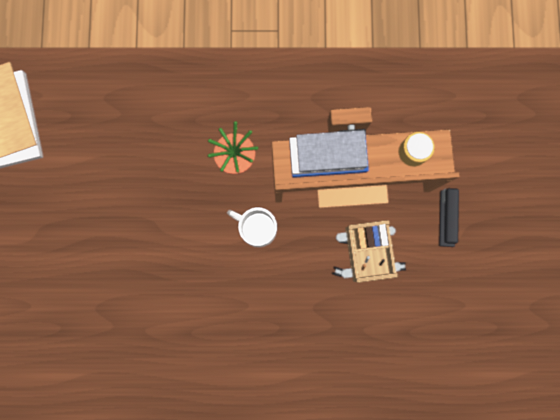

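Side view: caddy near (190,287), shelf (280,290), stop (350,310), mug (253,196), stapler (200,403). Top view: caddy (372,251), pad strip (353,197), stop (351,116), stapler (450,217), mug (258,227), plant (234,152). Next I extract precise outlines.

```bash
cat > h.py <<'E'
import numpy as np,cv2
def load(n,tag): return dict(np.load(f'pics/{n}{tag}.npz'))
def cast(d,uv,z):
    uv=np.atleast_2d(np.array(uv,float)); K=d['intrinsics'];R=d['R'];C=-R.T@d['t']
    ray=(R.T@np.linalg.inv(K)@np.c_[uv,np.ones(len(uv))].T).T
    return C+ray*((z-C[2])/ray[:,2])[:,None]
def tri(ds,uvs):
    A=[];b=[]
    for d,uv in zip(ds,uvs):
        C=-d['R'].T@d['t'];v=d['R'].T@np.linalg.inv(d['intrinsics'])@np.array([*uv,1.]);v/=np.linalg.norm(v)
        P=np.eye(3)-np.outer(v,v);A.append(P);b.append(P@C)
    return np.linalg.lstsq(np.vstack(A),np.hstack(b),rcond=None)[0]
E
python3 - <<'E'
from h import *
t=load('top','0');s=load('side','0')
a=cv2.resize(t['color'][95:295,265:465],None,fx=4,fy=3,interpolation=cv2.INTER_CUBIC)
a=cv2.resize(t['color'][95:295,225:475],(750,600),interpolation=cv2.INTER_CUBIC)
cv2.imwrite('pics/topc.png',a[:,:,::-1])
b=cv2.resize(s['color'][240:360,140:380],(800,400),interpolation=cv2.INTER_CUBIC)
b=cv2.resize(s['color'][230:410,140:380],(800,600),interpolation=cv2.INTER_CUBIC)
cv2.imwrite('pics/sidec.png',b[:,:,::-1])
E
```

```text
(no output)
```

View pics/topc.png

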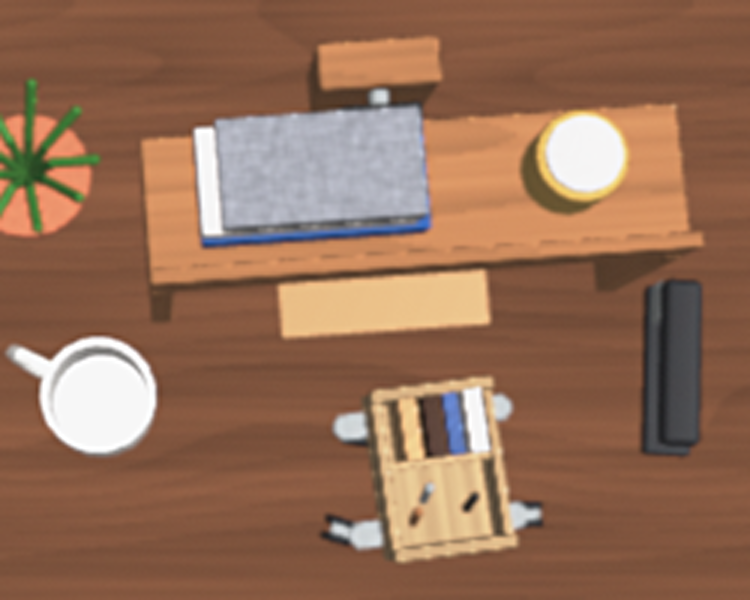

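View pics/sidec.png

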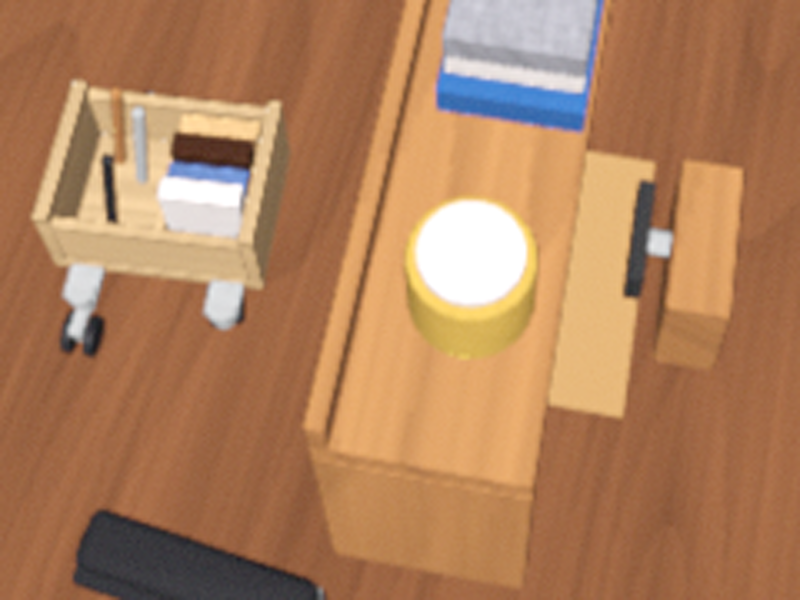

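Top crop: caddy rim corners FL (371,390), FR (492,378), RR (516,547), RL (398,560); pad near corners (283,338),(490,325). Side crop: rim corners and the pad's far corners (653,160),(622,416) are visible, as is the buffer at (638,238).

```bash
python3 - <<'E'
from h import *
np.set_printoptions(precision=4,suppress=True)
t=load('top','0');s=load('side','0')
T=lambda p:(np.array(p,float)+.5)/3-.5+[225,95]
S=lambda p:(np.array(p,float)+.5)/(10/3)-.5+[140,230]
def quad(n,q,L,W):
    q=q[:,:2]; c=q.mean(0); f=(q[0]+q[1]-q[2]-q[3])/2; l=(q[0]+q[3]-q[1]-q[2])/2
    print(n,'c',c,'len',np.linalg.norm(f),'wid',np.linalg.norm(l),'yawf',np.degrees(np.arctan2(f[1],f[0])),'yawl',np.degrees(np.arctan2(-l[0],l[1])))
rt=T([[371,391],[492,378],[517,546],[398,560]]) #FL FR RR RL
rs=S([[280,102],[262,286],[36,220],[80,82]]) # FL FR RR RL guess
rs=S([[282,102],[262,286],[36,222],[78,81]])
quad('caddy top',cast(t,rt,.098),0,0); quad('caddy side',cast(s,rs,.098),0,0)
print('rim tri',np.array([tri([t,s],[a,b]) for a,b in zip(rt,rs)]))
pn=cast(t,T([[282,338],[490,325]]),0); pf=cast(s,S([[655,160],[622,416]]),0)
pnl,pnr=pn; pfl,pfr=pf
quad('pad',np.array([pfl,pfr,pnr,pnl]),0,0)
e=(pnl-pnr);print('near edge',pn,'yaw',np.degrees(np.arctan2(-e[0],e[1])),'len',np.linalg.norm(e))
e=(pfl-pfr);print('far',pf,'yaw',np.degrees(np.arctan2(-e[0],e[1])),np.linalg.norm(e))
quad('stop top',cast(t,T([[319,46],[438,38],[441,80],[320,90]]),.08),0,0)
quad('stop side',cast(s,S([[743,168],[727,318],[668,305],[684,161]]),.08),0,0)
print('stop tri',tri([t,s],[T([438,38]),S([727,318])]),tri([t,s],[T([319,46]),S([743,168])]))
print('buffer face top side',cast(s,S([[640,182],[627,296]]),.075))
print('lip top edge',cast(t,T([[152,284],[702,240]]),.202))
print('lip side',cast(s,S([[412,0],[310,430]]),.202))
print('castors (z~.024)',cast(t,T([[333,528],[541,515],[335,428],[511,407]]),.02))
print('mug',cast(t,T([98,390]),.092),'stapler',cast(t,T([[645,450],[700,285]]),.03))
E
```

```text
caddy top c [ 0.513  -0.1352] len 0.11875422800196075 wid 0.08491896146175226 yawf 7.438527201584745 yawl 6.2458385676561905
caddy side c [ 0.5193 -0.1413] len 0.12275359611254388 wid 0.09840063800318354 yawf 2.4641549230883038 yawl 10.204397554647645
rim tri [[ 0.5679 -0.0846  0.0965]
 [ 0.5816 -0.1778  0.0582]
 [ 0.4598 -0.1853  0.0912]
 [ 0.4506 -0.1007  0.0968]]
pad c [ 0.7023 -0.1042] len 0.1621060603085831 wid 0.16112163777643476 yawf 4.337966624575511 yawl 3.63515973743843
near edge [[ 0.6166 -0.0301  0.    ]
 [ 0.6264 -0.1905  0.    ]] yaw 3.4863249902188107 len 0.160724036252704
far [[ 0.7778 -0.0174  0.    ]
 [ 0.7885 -0.1786  0.    ]] yaw 3.783260737182388 0.16152032116285242
stop top c [ 0.8103 -0.0978] len 0.032535283962059375 wid 0.08864831747882675 yawf 1.4931167870082516 yawl 4.329906771809313
stop side c [ 0.813  -0.0986] len 0.03206689766878863 wid 0.08773700891358818 yawf 3.8225757270578757 yawl 3.601453628555465
stop tri [ 0.8309 -0.1415  0.0777] [ 0.8253 -0.0531  0.0791]
buffer face top side [[ 0.7724 -0.073   0.075 ]
 [ 0.7781 -0.1409  0.075 ]]
lip top edge [[ 0.6283  0.0694  0.202 ]
 [ 0.6565 -0.2872  0.202 ]]
lip side [[ 0.6421 -0.0658  0.202 ]
 [ 0.6576 -0.2893  0.202 ]]
castors (z~.024) [[ 0.4715 -0.0649  0.02  ]
 [ 0.4808 -0.2204  0.02  ]
 [ 0.5461 -0.0675  0.02  ]
 [ 0.5616 -0.2004  0.02  ]]
mug [[0.569 0.108 0.092]] stapler [[ 0.5286 -0.2971  0.03  ]
 [ 0.6527 -0.3436  0.03  ]]
```

```bash
cat >> h.py <<'E'
from scipy.spatial.transform import Rotation as Ro
BAY=np.array([.712,-.104]);BY=np.radians(4.1)
def pose(x,y,z,yaw,lean):   # yaw of push direction (deg), lean back (deg)
    a=np.radians(lean)
    R=np.c_[[-np.cos(a),0,-np.sin(a)],[0,1,0],[np.sin(a),0,-np.cos(a)]]
    return np.array([x,y,z]),Ro.from_euler('z',yaw,degrees=True)*Ro.from_matrix(R)
def rel(r,tgt,base=None):
    s=r.state();p=np.array(s['eef_pos']);R=Ro.from_euler('xyz',s['eef_rot'])
    return np.r_[R.inv().apply(tgt[0]-p),(R.inv()*tgt[1]).as_rotvec()]
E
python3 - <<'E'
from h import *
from station import r
np.set_printoptions(precision=4,suppress=True)
print(rel(r,pose(.40,-.149,.2,6.9,43)));print(rel(r,pose(.425,-.146,.072,6.9,43)))
print(r.get_image('wrist')['hand_eye'])
E
```

```text
[-0.3499  0.3052  0.031   0.0513 -0.7495  0.1254]
[-0.3749  0.3016  0.159   0.0513 -0.7495  0.1254]
[[-0.0009 -0.947  -0.3213  0.0831]
 [ 1.     -0.0008 -0.0005 -0.0009]
 [ 0.0002 -0.3213  0.947  -0.1428]
 [ 0.      0.      0.      1.    ]]
```

Careful with the scale: shifts go in cm and turns go in units of 0.25 rad. That gives: 0.104 m is 10.4, -0.03 m is -3, -0.2 rad is -0.8.

```bash
echo '[-3,2.6,0,0.02,-0.24,0.04,0.05,-6,5.2,0.5,0.04,-0.52,0.08,0.05,-9,7.8,1,0.06,-0.8,0.12,0.05,-12,10.4,1.5,0.08,-1.08,0.18,0.05,-15,13,2,0.1,-1.36,0.22,0.05,-18,15.6,2,0.12,-1.68,0.28,0.05,-21,18.2,2,0.14,-2,0.32,0.05,-24,20.8,2,0.16,-2.32,0.38,0.05,-27,23.4,2.5,0.18,-2.64,0.44,0.05,-30,26,2.5,0.204,-3,0.5,0.05]' | python3 nudge.py; python3 - <<'E'
from h import *
from station import r
np.set_printoptions(precision=4,suppress=True)
print(r.state()['eef_rot'],r.state()['force'])
print(rel(r,pose(.40,-.149,.2,6.9,43)));print(rel(r,pose(.42,-.1465,.075,6.9,43)))
E
```

```text
t: 0.98
eef_pos: [0.3634, -0.2044, 0.2062]
eef_rot: [-3.141, 0.755, -3.022]
force: [1.4, 0.2, 0.1]
grip_width: 0.0498
gripper_force: 0.0
[-3.1407  0.7551 -3.0219] [1.3992 0.2037 0.0688]
[-0.027   0.0506  0.0339 -0.0014  0.0046 -0.0005]
[ 0.044   0.0508  0.1387 -0.0014  0.0046 -0.0005]
```

In the tool's units: 0.138 m is 13.8, 0.113 m is 11.3.

```bash
echo '[-1.3,2.5,1.7,0,0,0,0.05,-2.7,5,3.4,0,0,0,0.05,-0.9,5,6,0,0,0,0.05,0.9,5,8.6,0,0,0,0.05,2.7,5,11.3,0,0,0,0.05,4.4,5,13.8,0,0,0,0.05,4.4,5,13.8,0,0,0,0.05,4.4,5,13.8,0,0,0,0.05]' | python3 nudge.py; python3 - <<'E'
from h import *
from station import r
np.set_printoptions(precision=4,suppress=True)
s=r.state();print(np.degrees(s['eef_rot']),s['force'])
print(rel(r,pose(.42,-.1465,.075,6.9,43)))
for n in("side","top"):
    d=r.get_image(n);np.savez(f'pics/{n}1.npz',**d)
t=load('top','1')['color'][140:300,290:450];s=load('side','1')['color'][230:350,120:280]
a=np.vstack([cv2.resize(t,(400,400),interpolation=2)]);b=cv2.resize(s,(400,300),interpolation=2)
im=np.zeros((400,800,3),np.uint8);im[:,:400]=a;im[:300,400:]=b
cv2.imwrite('pics/c1.png',im[:,:,::-1])
E
```

```text
t: 1.65
eef_pos: [0.4177, -0.1487, 0.0728]
eef_rot: [3.139, 0.747, -3.024]
force: [1.1, -0.2, 0.7]
grip_width: 0.05
gripper_force: 0.0
[ 179.8761   42.8043 -173.2376] [ 1.1206 -0.1923  0.6586]
[-0.0034  0.0019  0.0001  0.0005 -0.0034 -0.0018]
```

View pics/c1.png

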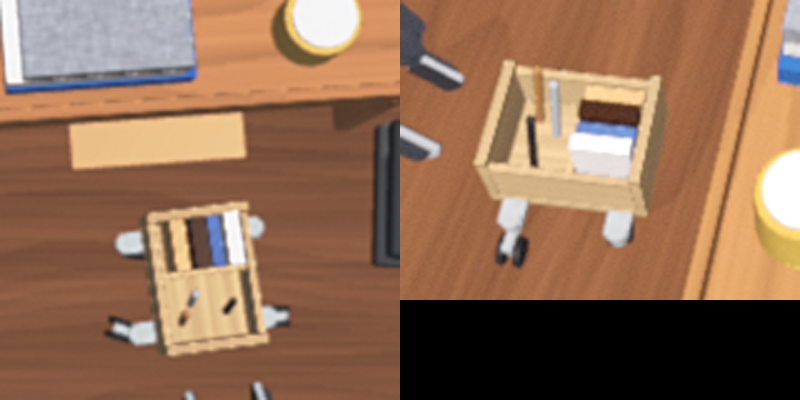

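The fingers stand open behind the rear wall at top-crop (190,392) and (260,385), centred on the caddy axis. I'll close the gap and push straight.

```bash
echo '[-0.4,0.1,0.3,0,0,0,0.05,-0.8,0.2,0.7,0,0,0,0.05,-1.2,0.2,1.05,0,0,0,0.05,-1.6,0.2,1.4,0,0,0,0.05,-1.8,0.2,1.6,0,0,0,0.05,-2,0.2,1.8,0,0,0,0.05,-2.2,0.2,2,0,0,0,0.05,-2.4,0.2,2.2,0,0,0,0.05,-2.6,0.2,2.35,0,0,0,0.05,-2.8,0.2,2.55,0,0,0,0.05]' | python3 nudge.py; echo '[-0.2,0,0.19,0,0,0,0.05,-0.4,0,0.37,0,0,0,0.05,-0.6,0,0.56,0,0,0,0.05,-0.8,0,0.75,0,0,0,0.05,-1,0,0.93,0,0,0,0.05,-1.2,0,1.12,0,0,0,0.05,-1.4,0,1.31,0,0,0,0.05,-1.6,0,1.49,0,0,0,0.05,-1.8,0,1.68,0,0,0,0.05,-2,0,1.87,0,0,0,0.05]' | python3 nudge.py
cat > look.py <<'E'
from h import *
from station import r
import sys
np.set_printoptions(precision=4,suppress=True)
tag=sys.argv[1]
for n in("side","top"):
    d=r.get_image(n);np.savez(f'pics/{n}{tag}.npz',**d)
# rim front: light-wood box mask in top view via HSV
t=load('top',tag);im=t['color'];h=cv2.cvtColor(im,cv2.COLOR_RGB2HSV)
m=((h[:,:,0]>=13)&(h[:,:,0]<=24)&(h[:,:,1]>60)&(h[:,:,1]<150)&(h[:,:,2]>130)).astype(np.uint8)*255
cv2.imwrite(f'pics/m{tag}.png',m)
m[:, :300]=0;m[:,430:]=0
k,l,st,c=cv2.connectedComponentsWithStats(m)
for i in range(1,k):
    if st[i][4]>40: print(st[i])
E
python3 look.py 2;python3 -c "
from station import r;print(r.state()['force'])"
```

```text
t: 2.58
eef_pos: [0.4558, -0.1423, 0.0755]
eef_rot: [-3.14, 0.751, -3.02]
force: [-1.9, 0.2, 0.5]
grip_width: 0.0503
gripper_force: 0.6
t: 3.42
eef_pos: [0.4833, -0.1389, 0.0757]
eef_rot: [-3.14, 0.751, -3.019]
force: [-0.8, -0.7, -1.2]
grip_width: 0.05
gripper_force: 0.6
[ 300    0  130   48 6240]
[369 131  61  40 519]
[ 317  185   78   81 3030]
[0.37218822 0.00584818 1.31418336]
```

In the tool's units: -0.016 m is -1.6, 0.0149 m is 1.49.

```bash
echo '[-0.2,0,0.19,0,0,0,0.05,-0.4,0,0.37,0,0,0,0.05,-0.6,0,0.56,0,0,0,0.05,-0.8,0,0.75,0,0,0,0.05,-1,0,0.93,0,0,0,0.05,-1.2,0,1.12,0,0,0,0.05,-1.4,0,1.31,0,0,0,0.05,-1.6,0,1.49,0,0,0,0.05,-1.6,0,1.49,0,0,0,0.05]' | python3 nudge.py
python3 look.py 3; python3 - <<'E'
from h import *
t=load('top','3')['color'][140:290,290:440]
cv2.imwrite('pics/c3.png',cv2.resize(t,(600,600),interpolation=2)[:,:,::-1])
E
```

```text
t: 4.27
eef_pos: [0.5055, -0.1363, 0.0759]
eef_rot: [-3.139, 0.752, -3.019]
force: [0.2, 0.1, -0.4]
grip_width: 0.0499
gripper_force: 0.0
[ 300    0  130   48 6239]
[369 131  61  37 485]
[ 317  185   76   71 2636]
```

View pics/c3.png

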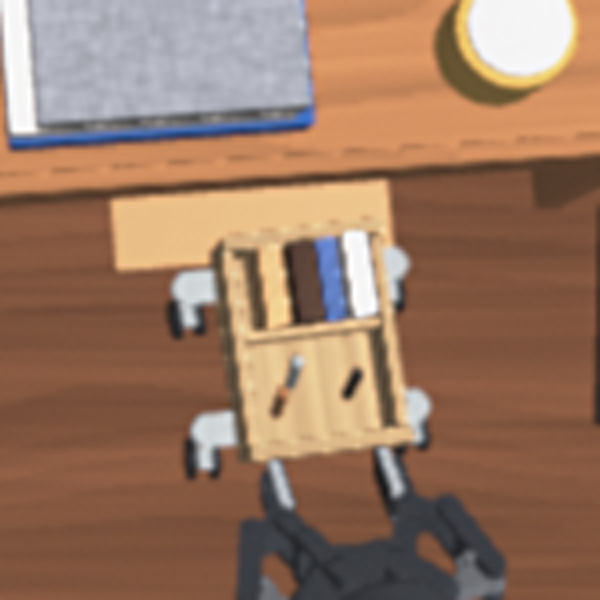

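Top crop: all four castors now trail behind. Rim corners: FL (216,245), FR (384,226), RR (412,443), RL (246,461); the fingers bear on the rear wall at (270,465) and (385,450).

```bash
cat >> h.py <<'E'
def cad(q,t,cal=BAY,by=BY):
    q=cast(t,q,.098)[:,:2]; c=q.mean(0); f=(q[0]+q[1]-q[2]-q[3])/2; l=(q[0]+q[3]-q[1]-q[2])/2
    ya=[np.degrees(np.arctan2(f[1],f[0])),np.degrees(np.arctan2(-l[0],l[1]))]
    d=c-cal; print('c',c,'dims',np.linalg.norm(f),np.linalg.norm(l),'yaws',ya,'bay xy',Ro.from_euler('z',-by).apply([*d,0])[:2])
E
python3 - <<'E'
from h import *
np.set_printoptions(precision=4,suppress=True)
t=load('top','3');T=lambda p:(np.array(p,float)+.5)/4-.5+[290,140]
cad(T([[216,245],[384,226],[412,443],[246,461]]),t)
pn=cast(t,T([[117,271],[395,254],[388,180],[110,197]]),0);print(pn) 
E
```

```text
c [ 0.5665 -0.1268] dims 0.11550995294903976 0.08913194868297328 yaws [np.float64(6.299116680823015), np.float64(6.202400742502852)] bay xy [-0.1468 -0.0123]
[[ 0.6165 -0.0306  0.    ]
 [ 0.6261 -0.1914  0.    ]
 [ 0.6694 -0.1885  0.    ]
 [ 0.6597 -0.027   0.    ]]
```

```bash
cat > plan.py <<'E'
from h import *
from station import r
import sys
np.set_printoptions(precision=4,suppress=True,linewidth=120)
x0,y0,x1,n,lat=map(float,sys.argv[1:6])   # bay mm now, goal x, rows, tool lateral offset in caddy
kx=eval(sys.argv[6]); ks=eval(sys.argv[7]); lean=float(sys.argv[8]) if len(sys.argv)>8 else 43
s=r.state();print('now',s['eef_pos'],np.degrees(s['eef_rot']))
xs=np.linspace(x0,x1,201);sl=np.interp(xs,kx,ks);ys=y0+np.r_[0,np.cumsum((sl[1:]+sl[:-1])/2*np.diff(xs))]
for i in range(1,int(n)+1):
    x=x0+(x1-x0)*i/n;y=np.interp(x,xs,ys);th=np.degrees(np.arctan(np.interp(x,xs,sl)))
    B=Ro.from_euler('z',BY);p=np.r_[BAY,0]+B.apply(np.array([x,y,0])/1e3)
    yaw=np.degrees(BY)+th;p=p+Ro.from_euler('z',yaw,degrees=True).apply([-.0617,lat/1e3,0]);p[2]=.0755
    print('%.0f %.1f %.1f'%(x,y,th),rel(r,pose(*p,yaw,lean)))
E
python3 plan.py -147 -12.3 -107 10 -2.4 '[-147,-110,-75,-35,0]' '[.05,.15,.15,0,0]'
```

```text
now [ 0.505  -0.1362  0.0757] [-179.887    43.0378 -172.9823]
-143 -12.1 3.5 [-0.003  -0.0011  0.0031 -0.0087  0.0007 -0.0072]
-139 -11.8 4.1 [-0.0059 -0.0017  0.0059 -0.016   0.0006 -0.015 ]
-135 -11.5 4.7 [-0.0089 -0.0023  0.0086 -0.0233  0.0006 -0.0229]
-131 -11.2 5.3 [-0.0119 -0.0028  0.0114 -0.0307  0.0006 -0.0307]
-127 -10.8 5.9 [-0.0148 -0.0032  0.0142 -0.038   0.0006 -0.0386]
-123 -10.3 6.6 [-0.0178 -0.0036  0.017  -0.0453  0.0006 -0.0464]
-119 -9.8 7.2 [-0.0208 -0.004   0.0198 -0.0525  0.0006 -0.0542]
-115 -9.3 7.8 [-0.0238 -0.0043  0.0226 -0.0598  0.0006 -0.0619]
-111 -8.7 8.4 [-0.0268 -0.0046  0.0254 -0.067   0.0006 -0.0697]
-107 -8.2 8.5 [-0.0298 -0.0044  0.0281 -0.0688  0.0006 -0.0716]
```

In the tool's units: -0.03 m is -3, 0.0281 m is 2.81, -0.072 rad is -0.288.

```bash
echo '[-0.3,-0.1,0.3,-0.032,0,-0.028,0.05,-0.6,-0.17,0.58,-0.064,0,-0.06,0.05,-0.9,-0.23,0.86,-0.092,0,-0.092,0.05,-1.2,-0.28,1.14,-0.124,0,-0.124,0.05,-1.5,-0.32,1.42,-0.152,0,-0.156,0.05,-1.8,-0.36,1.7,-0.18,0,-0.184,0.05,-2.1,-0.4,1.98,-0.212,0,-0.216,0.05,-2.4,-0.43,2.26,-0.24,0,-0.248,0.05,-2.7,-0.45,2.54,-0.268,0,-0.28,0.05,-3,-0.44,2.81,-0.276,0,-0.288,0.05]' | python3 nudge.py
python3 look.py 4; python3 plan.py -107 -8.2 -65 12 -2.4 '[-147,-110,-75,-35,0]' '[.05,.15,.15,0,0]'; python3 - <<'E'
from h import *
t=load('top','4')['color'][130:280,290:440]
cv2.imwrite('pics/c4.png',cv2.resize(t,(600,600),interpolation=2)[:,:,::-1])
E
```

```text
t: 5.2
eef_pos: [0.5467, -0.136, 0.0757]
eef_rot: [-3.141, 0.751, -2.92]
force: [0.0, -0.5, -1.1]
grip_width: 0.0497
gripper_force: 0.6
[ 300    0  130   48 6240]
[398 131  32  37 282]
[ 341  185   51   53 1451]
[317 188  22  20 242]
now [ 0.5471 -0.1358  0.0761] [-179.9582   43.079  -167.3214]
-104 -7.7 8.5 [-0.0015  0.0003  0.0022 -0.0002  0.0014  0.0006]
-100 -7.1 8.5 [-0.0041  0.0003  0.0046 -0.0002  0.0014  0.0006]
-96 -6.6 8.5 [-0.0067  0.0003  0.0071 -0.0002  0.0014  0.0006]
-93 -6.1 8.5 [-0.0093  0.0003  0.0095 -0.0002  0.0014  0.0006]
-90 -5.6 8.5 [-0.0119  0.0003  0.0119 -0.0002  0.0014  0.0006]
-86 -5.1 8.5 [-0.0145  0.0003  0.0143 -0.0002  0.0014  0.0006]
-82 -4.5 8.5 [-0.0171  0.0003  0.0167 -0.0002  0.0014  0.0006]
-79 -4.0 8.5 [-0.0196  0.0003  0.0191 -0.0002  0.0014  0.0006]
-76 -3.5 8.5 [-0.0222  0.0003  0.0216 -0.0002  0.0014  0.0006]
-72 -3.0 7.9 [-0.0248  0.001   0.024   0.0074  0.0014  0.0087]
-68 -2.5 7.2 [-0.0274  0.0017  0.0264  0.0162  0.0014  0.0181]
-65 -2.1 6.4 [-0.0299  0.0024  0.0288  0.025   0.0014  0.0276]
```

View pics/c4.png

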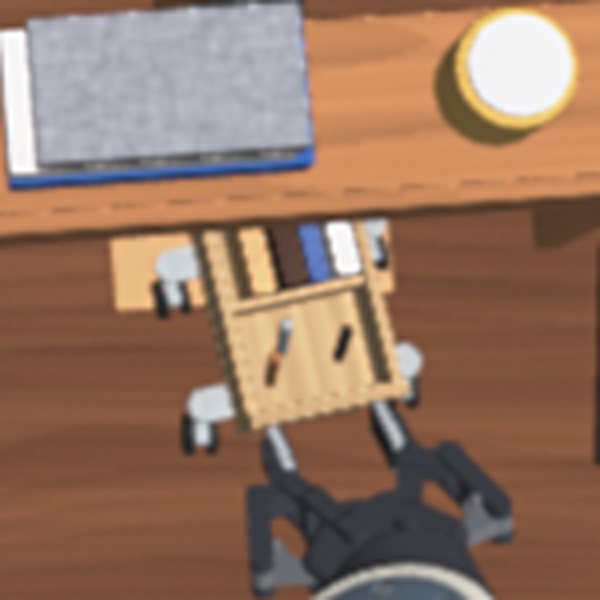

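Top crop: caddy has turned left and its front is under the lip; rear rim corners RL (246,431), RR (408,389), left rim outer edge through (207,245); castors trail.

```bash
python3 - <<'E'
from h import *
np.set_printoptions(precision=4,suppress=True)
t=load('top','4');T=lambda p:(np.array(p,float)+.5)/4-.5+[290,130]
a=cast(t,T([[246,431],[408,389],[207,245],[363,215]]),.098)[:,:2]
l=a[0]-a[1];yw=np.arctan2(-l[0],l[1]);e=a[2]-a[0];print(np.linalg.norm(l),np.degrees(yw),np.degrees(np.arctan2(e[1],e[0])))
c=a[:2].mean(0)+.06*np.array([np.cos(yw),np.sin(yw)])
print(c,Ro.from_euler('z',-BY).apply([*(c-BAY),0]))
E
```

```text
0.088904167889654 14.338747056674546 10.78516839212932
[ 0.6104 -0.1183] [-0.1024 -0.007   0.    ]
```

```bash
echo '[-0.3,0,0.34,0,0.004,0,0.05,-0.6,0,0.6,0,0.004,0,0.05,-0.9,0,0.9,0,0.004,0,0.05,-1.2,0,1.2,0,0.004,0,0.05,-1.5,0,1.47,0,0.004,0,0.05,-1.8,0,1.75,0,0.004,0,0.05,-2.1,0.02,2.04,0,0.004,0,0.05,-2.4,0.08,2.32,0.024,0.004,0.024,0.05,-2.7,0.16,2.6,0.06,0.004,0.068,0.05,-3,0.24,2.88,0.1,0.004,0.1104,0.05]' | python3 nudge.py
python3 plan.py -65 -1.7 -35 10 -2.4 '[-147,-110,-75,-35,0]' '[.05,.15,.15,0,0]'
```

```text
t: 6.13
eef_pos: [0.5866, -0.1241, 0.0751]
eef_rot: [3.141, 0.75, -2.96]
force: [-1.7, 0.2, 0.3]
grip_width: 0.05
gripper_force: 0.8
now [ 0.5866 -0.1241  0.0751] [ 179.9396   42.9785 -169.574 ]
-62 -1.4 5.8 [-0.0028  0.0007  0.0021  0.0075 -0.0004  0.007 ]
-59 -1.1 5.1 [-0.005   0.0014  0.0041  0.0151 -0.0004  0.0151]
-56 -0.8 4.5 [-0.0072  0.002   0.0062  0.0228 -0.0004  0.0233]
-53 -0.6 3.9 [-0.0094  0.0026  0.0082  0.0304 -0.0004  0.0315]
-50 -0.4 3.2 [-0.0116  0.0031  0.0103  0.038  -0.0004  0.0397]
-47 -0.3 2.6 [-0.0138  0.0036  0.0123  0.0457 -0.0004  0.0479]
-44 -0.2 1.9 [-0.016   0.0041  0.0144  0.0533 -0.0004  0.0561]
-41 -0.1 1.3 [-0.0182  0.0045  0.0165  0.061  -0.0004  0.0643]
-38 -0.0 0.6 [-0.0204  0.0049  0.0185  0.0687 -0.0004  0.0725]
-35 -0.0 0.0 [-0.0226  0.0053  0.0206  0.0763 -0.0004  0.0808]
```

```bash
echo '[-0.28,0.07,0.21,0.03,0,0.028,0.05,-0.5,0.14,0.41,0.06,0,0.06,0.05,-0.72,0.2,0.62,0.092,0,0.092,0.05,-0.94,0.26,0.82,0.12,0,0.126,0.05,-1.16,0.31,1.03,0.152,0,0.16,0.05,-1.38,0.36,1.23,0.1828,0,0.192,0.05,-1.6,0.41,1.44,0.212,0,0.224,0.05,-1.82,0.45,1.65,0.244,0,0.256,0.05,-2.04,0.49,1.85,0.276,0,0.29,0.05,-2.26,0.53,2.06,0.304,0,0.324,0.05]' | python3 nudge.py
python3 look.py 5; python3 plan.py -35 0 -5 10 -2.4 '[-147,-110,-75,-35,0]' '[.05,.15,.15,0,0]'; python3 - <<'E'
from h import *
t=load('top','5')['color'][130:250,290:440];s=load('side','5')['color'][240:360,220:380]
a=cv2.resize(t,(450,360),interpolation=2);a=cv2.copyMakeBorder(a,0,0,0,0,0)
im=np.zeros((360,800,3),np.uint8);im[:,:450]=a;im[:262,450:]=cv2.resize(s,(350,262),interpolation=2)
cv2.imwrite('pics/c5.png',im[:,:,::-1])
E
```

```text
t: 6.97
eef_pos: [0.6155, -0.1128, 0.0753]
eef_rot: [3.14, 0.75, -3.07]
force: [-1.7, -0.9, -0.9]
grip_width: 0.0499
gripper_force: 0.7
[ 300    0  130   48 6240]
[397 131  33  37 279]
[339 185  50  18 577]
[317 188  20  20 223]
[349 202  22   4  55]
now [ 0.6151 -0.1124  0.0747] [-179.9862   42.8971 -175.7415]
-32 0.0 0.0 [-0.0031 -0.001   0.0018  0.0016 -0.0018  0.002 ]
-29 0.0 0.0 [-0.0053 -0.001   0.0039  0.0016 -0.0018  0.002 ]
-26 0.0 0.0 [-0.0075 -0.001   0.0059  0.0016 -0.0018  0.002 ]
-23 0.0 0.0 [-0.0097 -0.001   0.0079  0.0016 -0.0018  0.002 ]
-20 0.0 0.0 [-0.0119 -0.001   0.01    0.0016 -0.0018  0.002 ]
-17 0.0 0.0 [-0.0141 -0.001   0.012   0.0016 -0.0018  0.002 ]
-14 0.0 0.0 [-0.0163 -0.001   0.0141  0.0016 -0.0018  0.002 ]
-11 0.0 0.0 [-0.0185 -0.001   0.0161  0.0016 -0.0018  0.002 ]
-8 0.0 0.0 [-0.0207 -0.001   0.0182  0.0016 -0.0018  0.002 ]
-5 0.0 0.0 [-0.0229 -0.001   0.0202  0.0016 -0.0018  0.002 ]
```

View pics/c5.png

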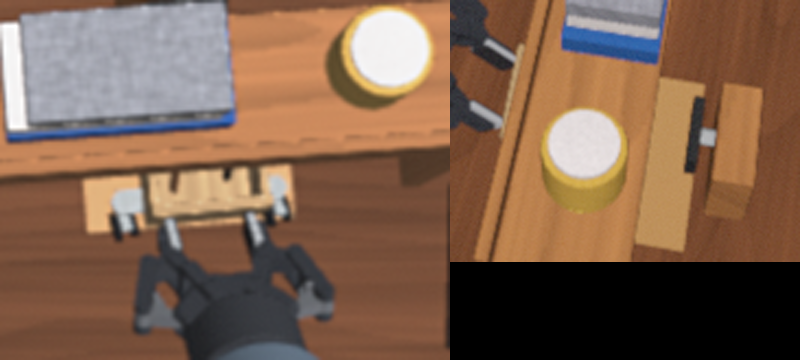

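Top crop: rear rim RL (149,225), RR (268,213); rear castor wheels at left (123,226) and right (281,210), pad near corners (88,234),(295,221).

```bash
python3 - <<'E'
from h import *
np.set_printoptions(precision=4,suppress=True)
t=load('top','5');T=lambda p:(np.array(p,float)+.5)/3-.5+[290,130]
b=lambda q:Ro.from_euler('z',-BY).apply(np.c_[q[:,:2]-BAY,np.zeros(len(q))])[:,:2]
a=cast(t,T([[149,225],[268,213]]),.098);print('rear rim',b(a))
print('wheels mid',b(cast(t,T([[123,228],[282,212]]),.012)),'pad',b(cast(t,T([[88,234],[295,221]]),0)))
E
```

```text
rear rim [[-0.0983  0.0448]
 [-0.0959 -0.0401]]
wheels mid [[-0.0894  0.0539]
 [-0.0861 -0.0682]] pad [[-0.0907  0.0798]
 [-0.0924 -0.0801]]
```

In the tool's units: -0.02 m is -2, -0.019 m is -1.9, 0.002 rad is 0.008.

```bash
echo '[-0.25,-0.03,0.18,0.004,0,0.004,0.05,-0.5,-0.06,0.39,0.0064,0,0.008,0.05,-0.75,-0.06,0.59,0.0064,0,0.008,0.05,-0.97,-0.06,0.8,0.0064,0,0.008,0.05,-1.19,-0.06,1,0.0064,0,0.008,0.05,-1.41,-0.06,1.2,0.0064,0,0.008,0.05,-1.6,-0.06,1.38,0.0064,0,0.008,0.05,-1.75,-0.06,1.52,0.0064,0,0.008,0.05,-1.9,-0.06,1.66,0.0064,0,0.008,0.05,-2,-0.06,1.75,0.0064,0,0.008,0.05]' | python3 nudge.py
for i in 1 2 3; do echo '[-0.05,0,0.047,0,0,0,0.05,-0.1,0,0.093,0,0,0,0.05,-0.15,0,0.14,0,0,0,0.05,-0.15,0,0.14,0,0,0,0.05]' | python3 nudge.py | grep -E 'pos|force:'; done
```

```text
t: 7.9
eef_pos: [0.6421, -0.1127, 0.0763]
eef_rot: [3.14, 0.75, -3.072]
force: [-1.7, -0.3, -0.3]
grip_width: 0.05
gripper_force: 0.6
eef_pos: [0.644, -0.1125, 0.0763]
force: [-0.5, 0.1, -0.3]
gripper_force: 0.4
eef_pos: [0.6461, -0.1124, 0.0764]
force: [-0.7, -0.5, 0.0]
gripper_force: 0.4
eef_pos: [0.6482, -0.1122, 0.0764]
force: [-0.7, 0.7, -0.7]
gripper_force: 0.4
```

```bash
for i in 1 2 3; do echo '[-0.04,0,0.04,0,0,0,0.05,-0.07,0,0.07,0,0,0,0.05,-0.07,0,0.07,0,0,0,0.05,-0.07,0,0.07,0,0,0,0.05]' | python3 nudge.py | grep -E 'pos|force:'; done
```

```text
eef_pos: [0.649, -0.1122, 0.0763]
force: [-0.7, -0.5, 0.5]
gripper_force: 0.7
eef_pos: [0.6498, -0.1122, 0.0762]
force: [-4.2, 0.1, 1.5]
gripper_force: 1.9
eef_pos: [0.6507, -0.1121, 0.0762]
force: [-5.7, -0.1, 3.4]
gripper_force: 2.7
```

```bash
python3 look.py 6; python3 - <<'E'
from h import *
t=load('top','6')['color'][160:230,300:400];s=load('side','6')['color'][240:360,220:380]
im=np.zeros((500,800,3),np.uint8);im[:350,:500]=cv2.resize(t,(500,350),interpolation=2);im[:225,500:]=cv2.resize(s,(300,225),interpolation=2)
cv2.imwrite('pics/c6.png',im[:350,:,::-1])
E
```

```text
[ 300    0  130   48 6237]
[364 128  12   7  43]
[397 131  33  36 262]
[379 185   9  11  67]
[349 187  25  18 334]
[317 188  26  20 365]
```

View pics/c6.png

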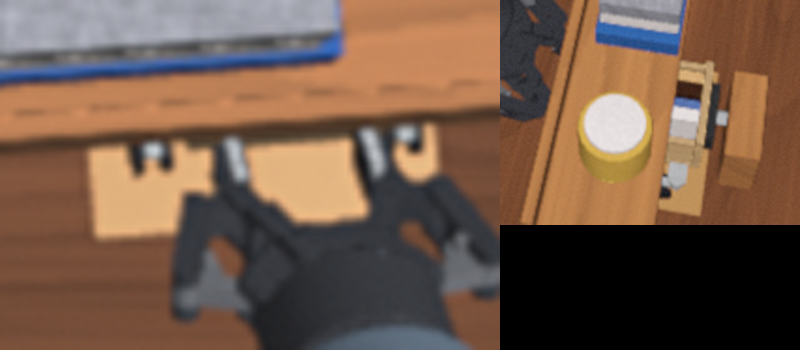

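Top crop: rear castor wheels trail straight, left at x 133–163, right at 395–418, with the pad running from x 91 to 438, so both are on the pad and the caddy sits a few mm right. Side crop: the front wall bears on the black buffer, front rim FL about (717,62), FR about (703,165). I'll check the yaw numerically.

```bash
python3 - <<'E'
from h import *
np.set_printoptions(precision=4,suppress=True)
t=load('top','6');s=load('side','6')
b=lambda q:Ro.from_euler('z',-BY).apply(np.c_[q[:,:2]-BAY,np.zeros(len(q))])[:,:2]
T=lambda p:(np.array(p,float)+.5)/5-.5+[300,160]
print('rear wheels outer',b(cast(t,T([[132,165],[419,140]]),.015)),'centres',b(cast(t,T([[151,158],[407,136]]),.015)))
c=s['color'][262:335,295:350];cv2.imwrite('pics/c7.png',cv2.resize(c,(452,600),interpolation=2)[:,:,::-1])
E
```

```text
rear wheels outer [[-0.059   0.0623]
 [-0.0571 -0.0699]] centres [[-0.0564  0.0534]
 [-0.0548 -0.0646]]
```

View pics/c7.png

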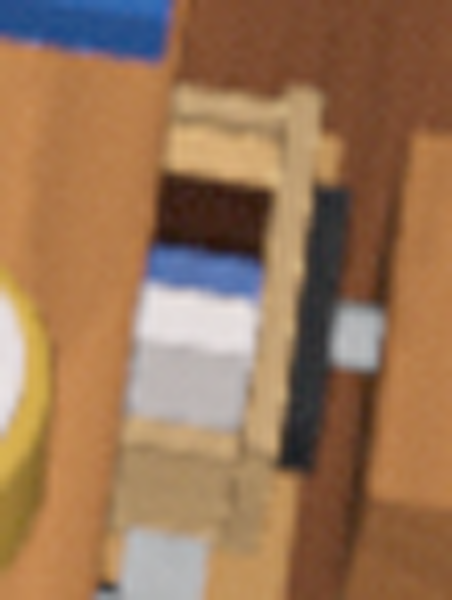

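Crop: front rim top runs from FL (322,90) to FR (279,465), parallel to the buffer bar (348,190)–(308,468), and touches it.

```bash
python3 - <<'E'
from h import *
np.set_printoptions(precision=4,suppress=True)
s=load('side','6')
b=lambda q:Ro.from_euler('z',-BY).apply(np.c_[q[:,:2]-BAY,np.zeros(len(q))])[:,:2]
S=lambda p:(np.array(p,float)+.5)/8.22-.5+[295,262]
print('rim',b(cast(s,S([[322,90],[279,465]]),.098)),'buf',b(cast(s,S([[348,190],[308,468]]),.075)))
E
```

```text
rim [[ 0.0629  0.0392]
 [ 0.0639 -0.0506]] buf [[ 0.0722  0.0275]
 [ 0.0708 -0.0403]]
```

Careful with the scale: shifts go in cm and turns go in units of 0.25 rad. That gives: 0.0027 m is 0.27, -0.0025 m is -0.25.

```bash
echo '[0.02,0,-0.02,0,0,0,0.05,0.04,0,-0.04,0,0,0,0.05,0.06,0,-0.06,0,0,0,0.05,0.08,0,-0.08,0,0,0,0.05,0.1,0,-0.1,0,0,0,0.05,0.13,0,-0.12,0,0,0,0.05,0.16,0,-0.15,0,0,0,0.05,0.19,0,-0.18,0,0,0,0.05,0.23,0,-0.21,0,0,0,0.05,0.27,0,-0.25,0,0,0,0.05]' | python3 nudge.py
echo '[0.1,0,-0.1,0,0,0,0.05,0.2,0,-0.2,0,0,0,0.05,0.4,0,-0.4,0,0,0,0.05,0.8,0,-0.7,0,0,0,0.05,1.4,0,-1.3,0,0,0,0.05,2.2,0,-2,0,0,0,0.05,3.2,0,-3,0,0,0,0.05,4.4,0,-4.1,0,0,0,0.05,5.6,0,-5.2,0,0,0,0.05,6.8,0,-6.4,0,0,0,0.05]' | python3 nudge.py
echo '[0,0,0,0,0,0,0.05,0,0,0,0,0,0,0.05,0,0,0,0,0,0,0.05,0,0,0,0,0,0,0.05,0,0,0,0,0,0,0.05,0,0,0,0,0,0,0.05,0,0,0,0,0,0,0.05,0,0,0,0,0,0,0.05,0,0,0,0,0,0,0.05,0,0,0,0,0,0,0.05]' | python3 nudge.py
python3 look.py 7; python3 - <<'E'
from h import *
np.set_printoptions(precision=4,suppress=True)
a=load('side','6');s=load('side','7')
# shift of front-rim/buffer patch between pressed and released
for nm,(y0,y1,x0,x1) in dict(wall=(275,318,325,334),buffer=(287,317,333,338)).items():
    p=a['color'][y0:y1,x0:x1]
f=lambda d:cv2.GaussianBlur(d['color'].astype(np.float32).mean(2),(3,3),0)
r0=f(a)[290:312,322:346];r1=f(s)[290:312,322:346]
print('shift px',cv2.phaseCorrelate(r0,r1,cv2.createHanningWindow((24,22),cv2.CV_32F)))
for v in (295,300,305): print(s['color'][v,326:344].tolist())
d=np.abs(load('top','0')['color'].astype(int)-load('top','7')['color']).max(2)
print('mug/plant/stapler diff',d[195:260,220:285].max(),d[115:180,200:262].max(),d[180:250,436:465].max())
E
```

```text
t: 10.83
eef_pos: [0.6475, -0.1124, 0.0764]
eef_rot: [3.14, 0.751, -3.072]
force: [0.3, 0.4, -0.2]
grip_width: 0.05
gripper_force: 0.0
t: 11.67
eef_pos: [0.5528, -0.1189, 0.0765]
eef_rot: [3.14, 0.75, -3.072]
force: [-0.1, -0.8, -0.0]
grip_width: 0.0502
gripper_force: 0.0
t: 12.5
eef_pos: [0.5542, -0.119, 0.0766]
eef_rot: [3.14, 0.75, -3.072]
force: [0.2, -0.1, 1.0]
grip_width: 0.0499
gripper_force: 0.0
[ 300    0  130   48 6240]
[397 131  33  37 302]
[369 148  10  10  48]
[ 317  185   72   23 1147]
shift px ((-0.7366769392265837, -0.08443603232535324), 1.1306966270009677)
[[145, 123, 118], [188, 155, 113], [191, 158, 114], [194, 162, 116], [180, 149, 107], [79, 68, 57], [47, 50, 50], [42, 44, 46], [50, 46, 47], [68, 53, 45], [98, 57, 37], [114, 71, 48], [120, 73, 51], [120, 76, 48], [106, 64, 41], [74, 46, 28], [109, 70, 42], [158, 107, 62]]
[[190, 160, 122], [189, 156, 111], [194, 161, 117], [179, 148, 106], [89, 74, 59], [49, 49, 49], [52, 53, 55], [51, 53, 54], [73, 73, 76], [134, 136, 137], [169, 172, 171], [166, 169, 171], [162, 165, 167], [161, 162, 164], [151, 151, 152], [130, 117, 115], [136, 92, 58], [163, 108, 63]]
[[189, 155, 114], [193, 160, 117], [185, 152, 110], [141, 114, 85], [60, 56, 54], [48, 49, 51], [47, 47, 50], [54, 54, 51], [111, 109, 110], [158, 158, 157], [166, 166, 167], [170, 172, 173], [174, 175, 176], [174, 177, 179], [155, 156, 158], [123, 93, 73], [161, 107, 60], [182, 123, 77]]
mug/plant/stapler diff 4 3 3
```

```bash
echo '[0,0,0,0,0,0,0.05,0,0,0,0,0,0,0.05,0,0,0,0,0,0,0.05,0,0,0,0,0,0,0.05,0,0,0,0,0,0,0.05,0,0,0,0,0,0,0.05,0,0,0,0,0,0,0.05,0,0,0,0,0,0,0.05,0,0,0,0,0,0,0.05,0,0,0,0,0,0,0.05]' | python3 nudge.py | head -1
python3 look.py 8; python3 - <<'E'
from h import *
for n in '0678':
    g=load('side',n)['color'].astype(float).mean(2)
    out=[]
    for v in (292,296,312):
        u=np.arange(322,350,.1);w=np.interp(u,range(560),g[v]);m=(w<75)&(u<341)
        out+=[round(u[m].min(),1),round(u[m].max(),1)]
    print(n,out)
a,b=[load('side',n)['color'].astype(int) for n in '78'];print(np.abs(a-b).max())
E
```

```text
t: 13.43
[ 300    0  130   48 6240]
[397 131  33  37 298]
[369 147  28  12  93]
[ 317  185   72   23 1142]
0 [np.float64(330.9), np.float64(334.1), np.float64(330.3), np.float64(340.9), np.float64(328.3), np.float64(339.2)]
6 [np.float64(322.0), np.float64(340.9), np.float64(331.8), np.float64(340.9), np.float64(329.7), np.float64(340.0)]
7 [np.float64(322.0), np.float64(340.9), np.float64(330.9), np.float64(340.9), np.float64(328.8), np.float64(340.0)]
8 [np.float64(322.0), np.float64(340.9), np.float64(330.9), np.float64(340.9), np.float64(328.7), np.float64(340.0)]
36
```

```bash
python3 -c "
from station import r;print(r.sign_off())"
```

```text
the job is handed in; nothing more can be done
None
```

The caddy is parked under the shelf and handed in at about 13.5 s: its front is at the buffer (contact felt at about 6 N), it is within about 1° of square, its rear wheels are on the pad about 8 and 17 mm inside the side edges, its rear castors trail straight (the front pair was not clearly visible at the end), and the mug, stapler and plant were not moved.

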